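# Proof-pull a glued glass hanger on the bench pull tester

### The job

Proof-test the hanger glued to the glass sample: first slide the red telltale flag back along the scale until it touches the steel carriage arm at zero, then pull the orange handle slowly straight out until the carriage arm has pushed the flag's rear face over the black line of the yellow mark block (never well past it), and hold it there for two seconds. Then ease the handle back so that the carriage goes fully home without snapping, and let go, leaving the flag standing at the mark to show the load reached. Leave the mark block and everything else on the bench where it is.

Things in the scene. Friction and masses are not known exactly. Their poses are not given: they have to be found in the camera images.
- tester: Bench pull tester, bolted down: blue plate 400 x 190 x 12 mm. Origin under the plate at table height. -x is the direction of pull (roughly to the robot), +y the side of the white scale, z up. On the pull line y = 0, from the sample towards the robot: glass sample and clamps (x 148 to 182, 81 mm high), spring barrel (x 46 to 131, 52 high), steel carriage, link, orange handle.
- zero (a point): Fixed point at scale zero (tester x +30, y +55, z 35 mm): the carriage's origin lies here when it is fully home. Axes as the tester's. The white scale rail (26 mm wide, its top 24 mm above the table) runs from here in the direction of pull, a tick every 10 mm.
- carriage: Sprung steel carriage, slides 0 to 100 mm in the direction of pull; the spring presses it home with 4 N, plus 0.11 N per mm out. Origin on the front (-x) face of its arm (10 mm thick, 12 high), over mid-scale, 35 mm above the table. The arm pushes the telltale ahead and leaves it there on going home. Its block is 49 mm high. Keep it under 0.4 m/s.
- handle (a point): Centre of the orange handle: round bar 16 mm thick, 64 long, across the pull line, 87 mm above the table, on a narrow upright under its middle; 35 mm free below it. Pinch from above, closing along the pull line. Hidden slack, new each time: it moves freely (under 1 N) for 10 to 30 mm, then the link is taut (a 4 N jump) and the carriage follows it mm for mm, out and back until home.
- telltale (a point): Red telltale flag on the scale rail, 8 mm thick along the pull line, 22 wide (24 at the foot), top 60 mm above the table. The point is on its rear (+x) face, which the carriage arm touches, mid-width, 35 mm above the table; the flag reaches 8 mm from it in the direction of pull. Slides along the rail only, 1.2 N friction, stays where left. Starts 25 to 100 mm out from zero.
- index (a point): The mark: black line across the middle of the yellow block (8 mm wide along the pull line, top 26 mm above the table) clamped beside the scale at tester y 71 to 89 mm. The point is that line carried over to mid-scale, 35 mm above the table: carriage or telltale is at the mark when its point is here. Axes as the tester's. 45 to 75 mm from zero.
- pot_a: Terracotta flower pot, 130 mm across, 120 mm high. Origin under its centre. Bystander.
- pot_b: Terracotta flower pot, 110 mm across, 100 mm high. Origin under its centre. Bystander.
- spray_bottle: White spray bottle with yellow trigger head, 80 mm across, 225 mm high. Origin under its centre. Bystander.
- cup: White plastic cup, 76 mm across, 100 mm high. Origin under its centre. Bystander.
- brush: Brush lying on the bench. Bystander.
- glue_pot: Small amber pot, 34 mm across, 34 mm high. Origin under its centre. Bystander.
- spare_sample: Spare glass piece, 45 x 30 x 10 mm, lying on the tester's base plate on the side away from the scale (tester -y). Origin under its centre. Bystander.

How it is judged:
By the outcome, as a careful person would: the job done as asked, in the order asked, and still so for the second after the job is handed in, with the robot touching nothing.
It also fails if it takes over 64 s, if anything falls off the work surface, if the arm or the gripper's body presses on something with over 40 N, if the wrist force passes 120 N, or if a joint passes its speed limit or range.

### The arm

A 6-joint arm with a two-finger parallel gripper is mounted at the origin on the work surface. World frame = base frame: x ahead of the robot, y to its left, z up, the work surface at z = 0. Lengths are in m, angles in rad, forces in N, time in s.
With the tool pointing down it reaches from about 0.35 to 1 m from the base axis. Payload 7.1 kg.
Tool frame: the origin (TCP) lies between the finger pads; the fingertips stand 22 mm ahead of it and the grasp point (between the pads) lies 3 mm ahead of it; z points along the fingers, y is the line along which they close (so a half turn about z gives the same grasp; the last joint's range is limited). The gripper opens to 85 mm and grips with 20 to 120 N. Pads are 22 mm wide; open, the fingers measure 114 mm over their backs; the gripper's body (76 mm by 85 mm) begins 54 mm behind the grasp point. The pads swing forward as they close: fully open they stand 13 mm farther back than shut.
Start: joints at [-1.153, 0.423, 1.63, -0, 1.089, -0.019], TCP at [0.264, -0.566, 0.253] pointing down, gripper open.
Joint ranges: [-3, 3], [-0.9, 2.11], [0.09, 2.58], [-1.31, 4.45], [0.11, 2.69], [-2.54, 2.54]. Speed limits (rad/s): [2.39, 2.39, 3.01, 3.14, 3.14, 3.14].

### API

Orientations are given as a rotation vector (axis times angle).
In Python, from rig import manip gives the robot as it stands. The module is installed in compiled form; this text tells all that it offers. Calls block until the motion is done:
- manip.move_to(position, orientation): joint-space move of the TCP to a pose.
- manip.servo_line(position, orientation=None, rate=0.15): straight line of the TCP; orientation=None keeps the orientation; rate is the mean speed in m/s.
- manip.set_joints(angles): joint-space move.
- manip.command_gripper(opening, f_grip=None): finger opening in m; f_grip is the grip in N (None keeps the last); returns when the fingers have stopped.
- manip.hold(seconds).
- manip.solve_ik(position, orientation): joint angles nearest the present ones, or None.
- manip.camera(name): name is "scene" or "side" or "wrist"; returns a dict with "image" (384x512x3 uint8, red, green, blue), "fx", "fy", "cx", "cy" (pixels), "k1" (the pictures are not rectified: a ray, as slopes to the right and down, at radius r is drawn at 1 + k1 r^2 times it, then the intrinsics apply), "cam_to_world" (4x4, takes a point from camera to world coordinates); the wrist camera has in their place "mount" (4x4, takes a point from camera to tool coordinates, whose origin is the TCP and whose axes are the flange's). Camera axes: x right, y down, z forward; pixel columns grow to the right and rows downward; lengths in m; the calibration is good to about 2 mm. A picture is of the moment at which its call begins: read the wrist's pose just before it. There is no depth.
A pose or a line that the arm cannot do raises manip.IKError and nothing moves.
- manip.sign_off(): hands the job in; it is judged then, once.
Readings, each from a call of its own:
- manip.get_time(): time.
- manip.get_joint_positions(): joint angles.
- manip.get_joint_vel(): joint speeds.
- manip.get_tau(): joint torques, N m.
- manip.get_position(): TCP position.
- manip.get_ee_rot(): TCP orientation.
- manip.get_contact_force(): force on the tool from outside, world axes, zero at the start.
- manip.get_torque(): the same for the moment, N m.
- manip.get_width(): finger opening in m.
- manip.get_grip_force(): force on a finger pad.
Only numpy, scipy, OpenCV 4.12 (cv2) and the standard library are available. Lean on these libraries where they do the work, as an engineer would, in place of code of your own. Each camera call takes 0.05 s, during which the arm holds its last target. There are 200 camera calls.

## Working session

There is one attempt and no reset: what is moved stays moved. The work goes in short steps, each a Python script; the robot and the scene stay as the last script left them, time stands still between calls to the robot, and variables do not carry over. Pictures are saved under pics/ and viewed, at most 10 in all, crops included, and the job is handed in when it is done.

```bash
mkdir -p pics; cat > h.py <<'E'
import numpy as np, cv2, pickle
from rig import manip
from scipy.spatial.transform import Rotation as R
def shot(name,fn):
    p=np.array(manip.get_position());r=np.array(manip.get_ee_rot())
    c=manip.camera(name); im=np.array(c["image"])
    if name=="wrist":
        T=np.eye(4);T[:3,:3]=R.from_rotvec(r).as_matrix();T[:3,3]=p
        c["cam_to_world"]=T@np.array(c["mount"])
    cv2.imwrite(f"pics/{fn}.png",im[:,:,::-1]); pickle.dump(dict(c),open(f"pics/{fn}.pkl","wb")); return c
def load(fn): return pickle.load(open(f"pics/{fn}.pkl","rb"))
def KD(c): return np.array([[c["fx"],0,c["cx"]],[0,c["fy"],c["cy"]],[0,0,1.]]),np.array([c["k1"],0,0,0,0.])
def at_z(c,uv,z):
    K,D=KD(c);s=cv2.undistortPoints(np.array([[uv]],float),K,D)[0,0]
    T=np.array(c["cam_to_world"]);d=T[:3,:3]@[s[0],s[1],1];o=T[:3,3]
    return o+d*(z-o[2])/d[2]
def proj(c,P):
    K,D=KD(c);T=np.linalg.inv(np.array(c["cam_to_world"]))
    return cv2.projectPoints(np.array(P,float).reshape(-1,1,3),cv2.Rodrigues(T[:3,:3])[0],T[:3,3],K,D)[0][:,0]
E
python3 - <<'E'
from h import *
for n in("scene","side","wrist"):
    c=shot(n,n+"0"); print(n,np.round(c["cam_to_world"],3).tolist(),c["fx"],c["k1"])
a=cv2.imread("pics/scene0.png");b=cv2.imread("pics/side0.png")
cv2.imwrite("pics/both.png",cv2.resize(np.vstack([a,b]),(400,600)))
print(manip.get_time(),manip.get_ee_rot())
E
```

```text
scene [[-0.795, 0.363, -0.487, 1.06], [0.607, 0.502, -0.616, 0.677], [0.021, -0.785, -0.619, 0.782], [0.0, 0.0, 0.0, 1.0]] 376.38406167919595 -0.0703751044345476
side [[-0.831, -0.388, 0.399, 0.092], [-0.557, 0.596, -0.579, 0.613], [-0.013, -0.703, -0.711, 0.848], [0.0, 0.0, 0.0, 1.0]] 384.8556064498379 -0.03369111044691751
wrist [[0.423, -0.86, -0.284, 0.338], [-0.906, -0.403, -0.131, -0.531], [-0.002, 0.312, -0.95, 0.374], [0.0, 0.0, 0.0, 1.0]] 298.80463789997486 -0.04972103066114345
0.15 [-3.06579404e+00 -6.80430538e-01  3.24769687e-04]
```

View pics/scene0.png

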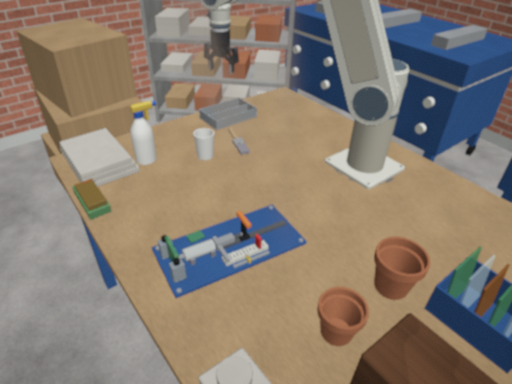

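View pics/side0.png

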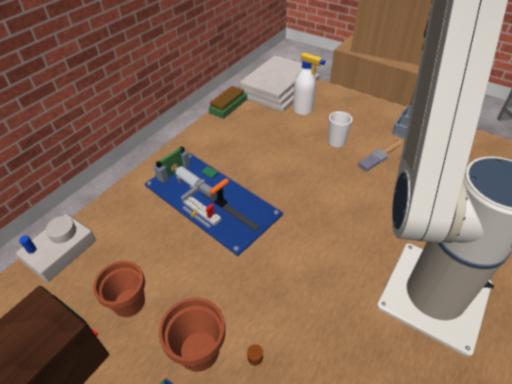

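The scene view shows the blue plate with corners at about (154,241), (180,290), (305,241) and (271,208). In the side view they are at (146,184), (237,248), (281,212) and (188,155). The handle is orange, at (243,219) in scene and (220,188) in side.

```bash
python3 - <<'E'
from h import *
s=load("scene0");d=load("side0")
for n,c,l in(("sc",s,[(154,241),(180,290),(305,241),(271,208)]),("si",d,[(188,155),(146,184),(237,248),(281,212)])):
    P=np.array([at_z(c,u,.012)[:2] for u in l]);print(n,P.round(3).tolist(),P.mean(0).round(3),[np.linalg.norm(P[i]-P[i-1]).round(3) for i in range(4)])
    v=(P[0]+P[1]-P[2]-P[3]);print("yaw +x",np.degrees(np.arctan2(v[1],v[0])))
print("handle",at_z(s,(243,219),.09),at_z(d,(220,188),.09))
o=[]
for n in("scene0","side0"):
    im=cv2.imread(f"pics/{n}.png"); x,y=(150,195) if n=="scene0" else (140,145)
    o.append(cv2.resize(im[y:y+100,x:x+160],(800,500),interpolation=cv2.INTER_CUBIC)[:, :])
cv2.imwrite("pics/c1.png",cv2.resize(np.vstack(o),(480,600)))
E
```

```text
sc [[0.817, -0.086], [0.84, 0.109], [0.469, 0.168], [0.455, -0.002]] [0.645 0.047] [np.float64(0.372), np.float64(0.196), np.float64(0.376), np.float64(0.171)]
yaw +x -10.980285190126128
si [[0.829, -0.055], [0.848, 0.119], [0.474, 0.157], [0.442, -0.012]] [0.648 0.052] [np.float64(0.389), np.float64(0.175), np.float64(0.376), np.float64(0.172)]
yaw +x -6.131693802721553
handle [0.60810274 0.05731338 0.09      ] [0.59424655 0.06390435 0.09      ]
```

```bash
cat >> h.py <<'E'
def rot(yaw): # tool y = tester +x, x = tester +y, z down
    X=np.array([np.cos(yaw),np.sin(yaw),0]);Y=np.array([-X[1],X[0],0])
    return R.from_matrix(np.c_[Y,X,[0,0,-1]]).as_rotvec()
E
python3 - <<'E'
from h import *
s=load("scene0");print("bottle,cup",at_z(s,(146,162),0),at_z(s,(205,157),0))
o=rot(np.radians(-8))
print(manip.solve_ik([.60,.07,.30],o))
p=np.array(manip.get_position());manip.servo_line(p+[0,0,.12],rate=.3)
manip.move_to([.60,.07,.33],o)
print(manip.get_time(),manip.get_joint_positions(),manip.get_contact_force())
c=shot("wrist","w1")
cv2.imwrite("pics/w1b.png",cv2.resize(cv2.imread("pics/w1.png"),(800,600),interpolation=cv2.INTER_CUBIC))
E
```

```text
bottle,cup [ 0.65724061 -0.49407533  0.        ] [ 0.45970359 -0.39433036  0.        ]
[ 9.64406336e-02  3.43509226e-01  1.63545253e+00 -4.44089210e-16
  1.16263090e+00  2.36066974e-01]
3.25 [ 9.51022038e-02  3.15599751e-01  1.60412293e+00 -1.86390449e-04
  1.22172155e+00  2.36030291e-01] [-0.38427873 -0.37874288 -0.13259774]
```

View pics/w1b.png

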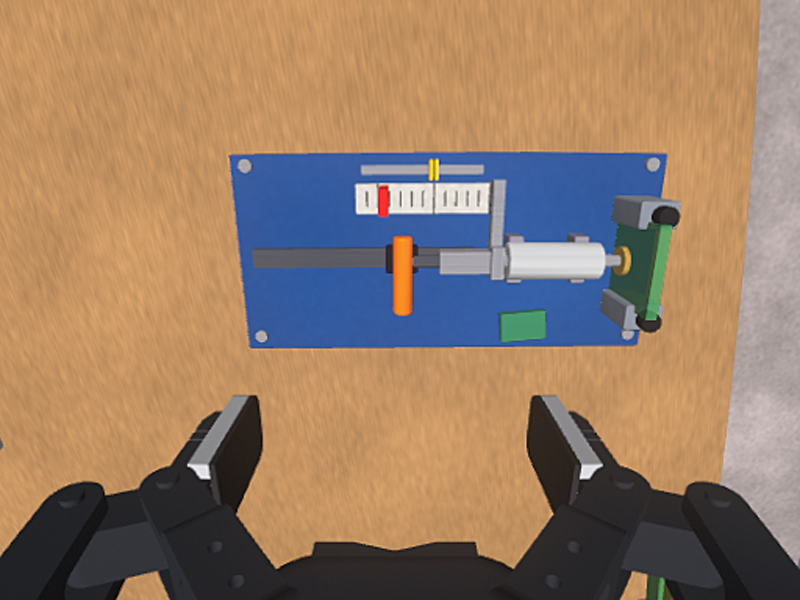

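The wrist view (800 px wide) shows:
- Plate corners at (230,155), (666,153), (636,345) and (250,348).
- Flag at (384,200), with its top rear edge at about (389,188).
- Mark line at (434,170).
- Arm front face at about (491,190).
- Handle ends at (402,237) and (402,315).

```bash
cat >> h.py <<'E'
from scipy.optimize import least_squares
def t2w(t,P):
    P=np.atleast_2d(np.array(P,float));c,s=np.cos(t[2]),np.sin(t[2])
    return np.c_[t[0]+c*P[:,0]-s*P[:,1],t[1]+s*P[:,0]+c*P[:,1],P[:,2]]
def w2t(t,p):
    c,s=np.cos(t[2]),np.sin(t[2]);d=np.array(p)[:2]-t[:2];return np.array([c*d[0]+s*d[1],-s*d[0]+c*d[1]])
E
python3 - <<'E'
from h import *
c=load("w1");S=lambda u:((u[0]+.5)*.64-.5,(u[1]+.5)*.64-.5)
M=np.array([[-.2,.095,.012],[.2,.095,.012],[.2,-.095,.012],[-.2,-.095,.012]])
U=np.array([S(u) for u in[(230,155),(666,153),(636,345),(250,348)]])
f=least_squares(lambda t:(proj(c,t2w(t,M))-U).ravel(),[.647,.05,-.14]);t=f.x
print(t,np.degrees(t[2]),f.fun.round(1));np.save("t.npy",t)
for n,u,z in[("handleends",(402,237),.092),("",(402,315),.092),("flagtop rear",(389,187),.06),("flag top front",(379,187),.06),("mark",(434,170),.026),("armfront top",(492,182),.041),("rail end",(356,184),.024),("rail end",(490,184),.024)]:
    print(n,(w2t(t,at_z(c,S(u),z))*1000).round(1))
im=cv2.imread("pics/w1.png")[90:190,215:335];cv2.imwrite("pics/w1c.png",cv2.resize(im,(720,600),interpolation=cv2.INTER_CUBIC))
E
```

```text
[ 0.64964533  0.05143856 -0.133251  ] -7.634719666418443 [-1.3 -0.3  1.2  0.   0.8  0.4 -0.6  0.5]
handleends [-44.3  32. ]
 [-44.4 -31.7]
flagtop rear [-54.3  67.7]
flag top front [-62.4  67.8]
mark [-15.   79.8]
armfront top [33.6 70.2]
rail end [-84.   68.2]
rail end [35.4 67.6]
```

View pics/w1c.png

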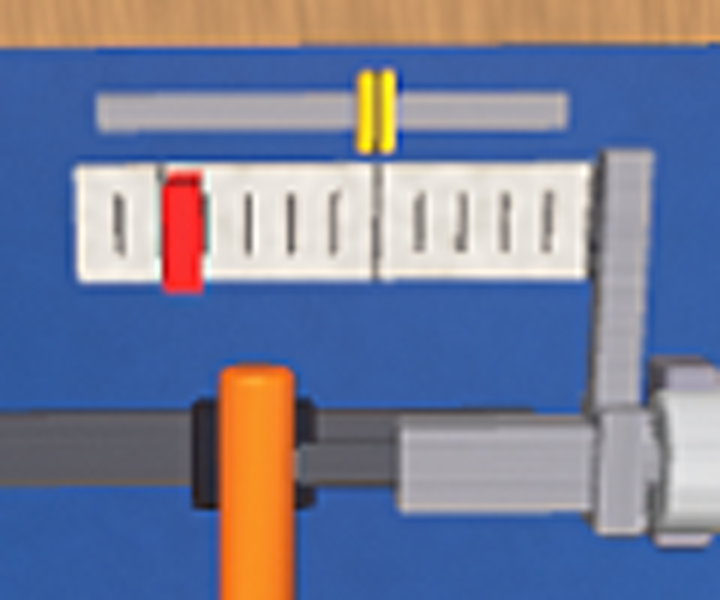

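The mark sits at the 50 mm tick, since the black line lines up with the long tick at crop x=376. The flag's rear face is at about 84 mm, and the handle is at tester x -44. Next I push the flag home with closed fingers.

```bash
python3 - <<'E'
from h import *
t=np.load("t.npy");o=rot(t[2]);X=np.array([np.cos(t[2]),np.sin(t[2])])
W=lambda x,y,z:t2w(t,[[x,y,z]])[0]
manip.command_gripper(0.0,40)
manip.move_to(W(-.102,.058,.15),o)
manip.servo_line(W(-.102,.058,.059),rate=.1)
f0=np.array(manip.get_contact_force());print("f0",f0,manip.get_time())
fx=lambda:(np.array(manip.get_contact_force())-f0)[:2]@X
manip.servo_line(W(-.05,.058,.059),rate=.04);print(fx())
x=-.05;log=[]
while x<.03:
    x+=.002 if x<-.005 else .001
    manip.servo_line(W(x,.058,.059),rate=.04); f=fx();log.append((round(x*1000),round(f,1)))
    if f<-3.5:break
print(log,w2t(t,manip.get_position()),manip.get_time())
shot("wrist","w2")
manip.servo_line(W(x-.03,.058,.059),rate=.1)
manip.servo_line(W(x-.03,.058,.15),rate=.15)
manip.command_gripper(.055)
manip.move_to(W(-.044,0,.16),o)
shot("wrist","w3");print(manip.get_time())
a=cv2.imread("pics/w2.png");b=cv2.imread("pics/w3.png")
cv2.imwrite("pics/w23.png",cv2.resize(np.vstack([a[50:290],b[50:290]]),(640,600)))
E
```

```text
f0 [-0.11271359 -0.0506328   0.57272034] 5.9167
0.8011198822587302
[(-48, np.float64(0.0)), (-46, np.float64(-0.1)), (-44, np.float64(0.3)), (-42, np.float64(0.7)), (-40, np.float64(-0.5)), (-38, np.float64(0.0)), (-36, np.float64(-0.6)), (-34, np.float64(-0.3)), (-32, np.float64(-0.2)), (-30, np.float64(0.4)), (-28, np.float64(0.4)), (-26, np.float64(0.8)), (-24, np.float64(-0.3)), (-22, np.float64(0.1)), (-20, np.float64(0.6)), (-18, np.float64(0.4)), (-16, np.float64(-0.2)), (-14, np.float64(-0.2)), (-12, np.float64(-0.3)), (-10, np.float64(0.1)), (-8, np.float64(0.2)), (-6, np.float64(0.2)), (-4, np.float64(-0.3)), (-3, np.float64(-0.8)), (-2, np.float64(-0.8)), (-1, np.float64(0.1)), (0, np.float64(-0.2)), (1, np.float64(-1.1)), (2, np.float64(-0.9)), (3, np.float64(-1.5)), (4, np.float64(-1.6)), (5, np.float64(-0.8)), (6, np.float64(-1.4)), (7, np.float64(0.1)), (8, np.float64(0.2)), (9, np.float64(-0.4)), (10, np.float64(-0.8)), (11, np.float64(-0.8)), (12, np.float64(-0.2)), (13, np.float64(-5.3))] [0.01237319 0.05799534] 17.3667
19.6083
```

View pics/w23.png

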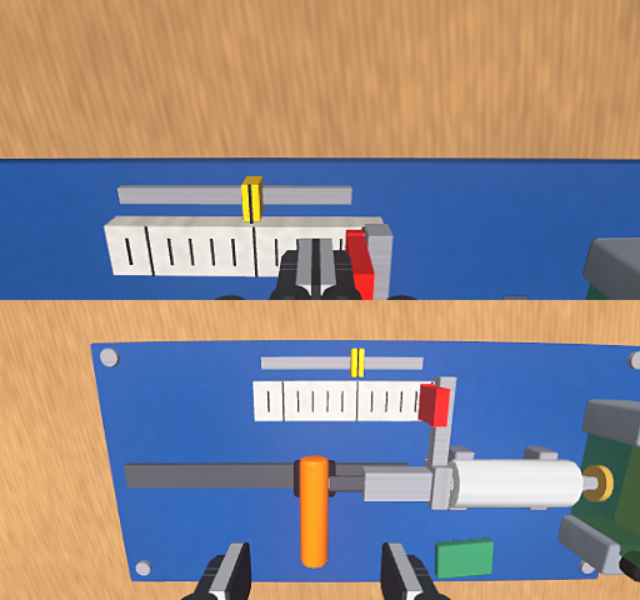

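The flag sits against the carriage arm at zero, and the handle is centred between the fingers. Next I grip it and pull in small steps to find where the slack ends.

```bash
python3 - <<'E'
from h import *
t=np.load("t.npy");o=rot(t[2]);X=np.array([np.cos(t[2]),np.sin(t[2])])
W=lambda x,y,z:t2w(t,[[x,y,z]])[0]
manip.servo_line(W(-.044,0,.089),rate=.1)
print("down",manip.get_contact_force());f0=np.array(manip.get_contact_force())
manip.command_gripper(0.0,80)
print("w",manip.get_width(),manip.get_grip_force(),manip.get_contact_force(),manip.get_time())
fx=lambda:np.mean([(np.array(manip.get_contact_force())-f0)[:2]@X for _ in range(3)])
x=-.044;log=[(x,fx())]
while x>-.080:
    x-=.002
    manip.servo_line(W(x,0,.089),rate=.03); f=fx();log.append((round(x*1000),round(f,1)))
    if f>3.2:break
x-=.036
print(log)
manip.servo_line(W(x,0,.089),rate=.03)
print("x",x,fx(),w2t(t,manip.get_position()),manip.get_contact_force(),manip.get_time())
shot("wrist","w4")
b=cv2.imread("pics/w4.png")
cv2.imwrite("pics/w4b.png",cv2.resize(b[60:260,150:400],(750,600),interpolation=cv2.INTER_CUBIC))
E
```

```text
down [-0.68941866  0.06374327  0.38959342]
w 0.01372905222840757 77.89583802223206 [-1.34487628 -0.39093916  3.92965309] 20.925
[(-0.044, np.float64(-0.5892393786825162)), (-46, np.float64(1.2)), (-48, np.float64(0.3)), (-50, np.float64(0.0)), (-52, np.float64(1.2)), (-54, np.float64(1.3)), (-56, np.float64(-0.3)), (-58, np.float64(1.0)), (-60, np.float64(0.1)), (-62, np.float64(-0.2)), (-64, np.float64(0.8)), (-66, np.float64(0.2)), (-68, np.float64(0.9)), (-70, np.float64(0.6)), (-72, np.float64(0.5)), (-74, np.float64(5.3))]
x -0.11000000000000001 9.272902045681638 [-0.10829278  0.00020076] [ 8.48364646 -1.29978412 -0.19385767] 26.025
```

View pics/w4b.png

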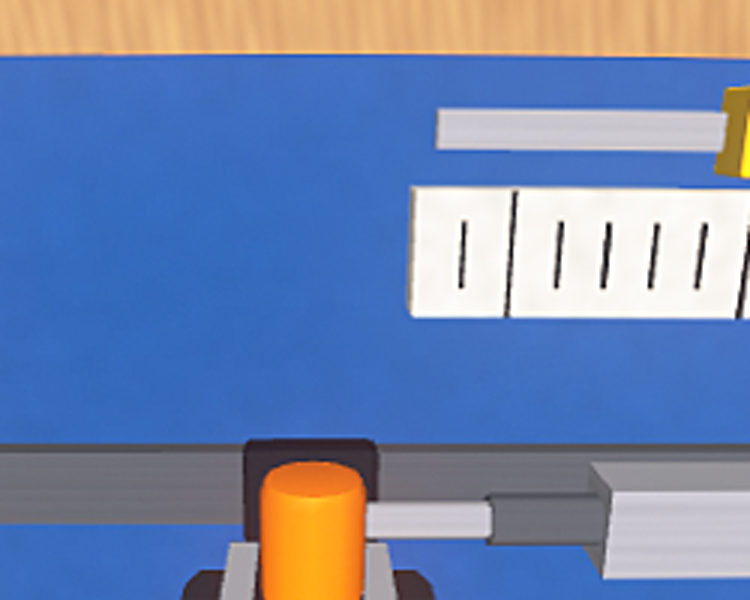

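The handle is gripped and taut. My crop missed the flag, so I'm taking one further right in the same picture: the mark is at full-picture x of about 395.

```bash
python3 - <<'E'
import cv2
b=cv2.imread("pics/w4.png")
cv2.imwrite("pics/w4c.png",cv2.resize(b[70:170,360:490],(780,600),interpolation=cv2.INTER_CUBIC))
E
```

```text
(no output)
```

View pics/w4c.png

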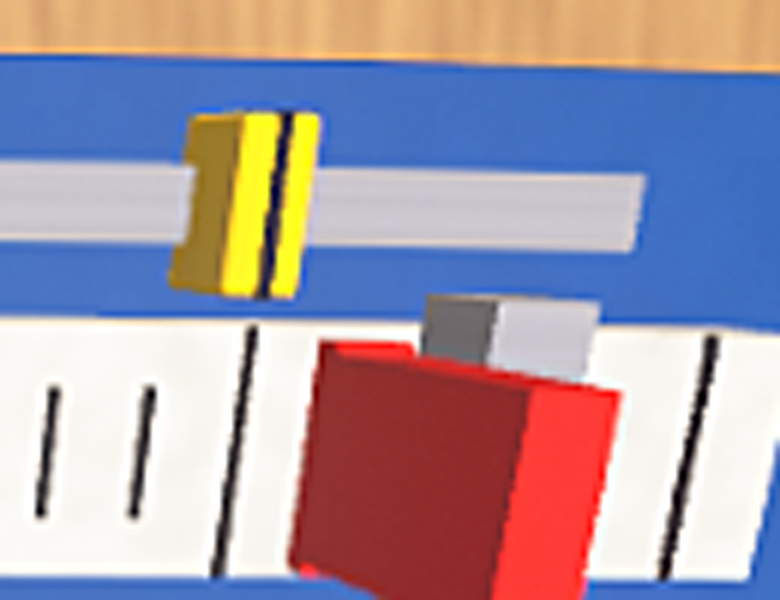

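The crop shows the mark line in line with the 50 mm tick, whose top is at (252,325). The zero tick's top is at (711,337), the flag's top rear corner at (622,392) and the arm's top front corner at (498,300).

```bash
python3 - <<'E'
from h import *
c=load("w4");t=np.load("t.npy")
for n,u,z in[("zero",(711,337),.024),("zero bot",(667,575),.024),("50",(252,325),.024),("50bot",(217,575),.024),("mark far",(288,113),.026),("mark near",(262,297),.026),("flag rear",(622,392),.06),("flag front",(530,387),.06),("arm front far",(498,300),.041),("arm rear far",(600,302),.041)]:
    print(n,(w2t(t,at_z(c,(360+(u[0]+.5)/6-.5,70+(u[1]+.5)/6-.5),z))*1000).round(1))
E
```

```text
zero [35.4 67.8]
zero bot [36.1 42.3]
50 [-14.7  68.2]
50bot [-14.7  41.9]
mark far [-15.  89.]
mark near [-15.1  71.2]
flag rear [ 0.7 65.8]
flag front [-7.6 66.1]
arm front far [ 0.3 72.1]
arm rear far [10.4 72.1]
```

```bash
python3 - <<'E'
from h import *
t=np.load("t.npy");W=lambda x,y,z:t2w(t,[[x,y,z]])[0]
manip.servo_line(W(-.125,0,.089),rate=.02)
print(w2t(t,manip.get_position()),manip.get_contact_force(),manip.get_time())
shot("wrist","w5")
b=cv2.imread("pics/w5.png")
cv2.imwrite("pics/w5c.png",cv2.resize(b[70:170,370:500],(780,600),interpolation=cv2.INTER_CUBIC))
E
```

```text
[-0.12278817  0.00024041] [ 9.53080398 -2.13586969 -1.55390257] 26.975
```

View pics/w5c.png

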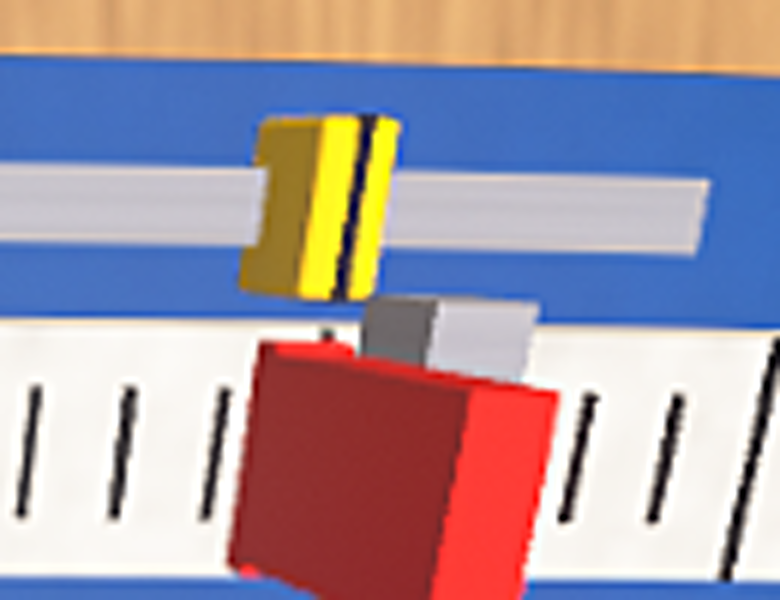

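The flag's top rear corner is now at (558,392), the mark line runs (369,115) to (342,298), the arm's top front corner is at (436,301), and the zero tick is at (777,340).

```bash
python3 - <<'E'
from h import *
c=load("w5");t=np.load("t.npy")
for n,u,z in[("zero",(777,340),.024),("mark far",(369,115),.026),("mark near",(342,298),.026),("flag rear",(558,392),.06),("flag front",(470,387),.06),("arm front far",(436,301),.041),("arm rear",(540,304),.041)]:
    print(n,(w2t(t,at_z(c,(370+(u[0]+.5)/6-.5,70+(u[1]+.5)/6-.5),z))*1000).round(1))
E
```

```text
zero [35.5 67.8]
mark far [-14.9  89.1]
mark near [-14.7  71.3]
flag rear [-14.   65.8]
flag front [-22.   66.1]
arm front far [-14.2  72.1]
arm rear [-3.8 72. ]
```

```bash
python3 - <<'E'
from h import *
t=np.load("t.npy");o=rot(t[2]);W=lambda x,y,z:t2w(t,[[x,y,z]])[0]
manip.servo_line(W(-.1264,0,.089),rate=.01)
print(w2t(t,manip.get_position()),manip.get_time())
manip.hold(2.6)
print(w2t(t,manip.get_position()),manip.get_time(),manip.get_contact_force())
shot("wrist","w6")
manip.servo_line(W(-.082,0,.089),rate=.03)
manip.servo_line(W(-.060,0,.089),rate=.02)
print("home",manip.get_contact_force(),manip.get_time())
manip.command_gripper(.055)
manip.servo_line(W(-.060,0,.17),rate=.1)
manip.servo_line(W(-.030,0,.26),rate=.15)
manip.hold(.3)
print(manip.get_contact_force(),manip.get_time(),manip.get_width())
shot("wrist","w7")
a=cv2.imread("pics/w6.png")[80:155,370:470];b=cv2.imread("pics/w7.png")[70:190,180:340]
print(proj(load("w7"),t2w(t,[[-.015,.055,.035]])))
cv2.imwrite("pics/w67.png",np.vstack([cv2.resize(a,(400,300),interpolation=cv2.INTER_CUBIC),cv2.resize(b,(400,300),interpolation=cv2.INTER_CUBIC)]))
E
```

```text
[-0.12408965  0.00025763] 27.3167
[-0.1241305   0.00023959] 29.9167 [10.73155047 -2.63706413 -1.61104859]
home [0.37022457 0.54684484 8.61377759] 32.85
[ 0.85013866 -0.37294607 -0.12786069] 35.3667 0.055283079393061305
[[265.21537288 123.67933453]]
```

View pics/w67.png

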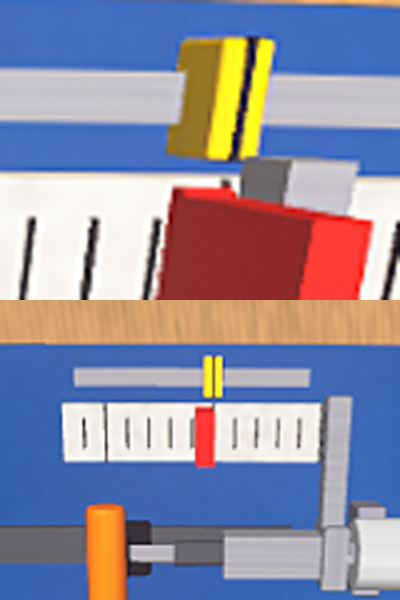

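The flag's rear face stands at the mark line, the carriage is home, and the gripper is clear of everything.

```bash
python3 -c "
from h import *
c=load('w7');t=np.load('t.npy')
print(w2t(t,at_z(c,(180+214/2.5,70+107/2.5),.06)),w2t(t,at_z(c,(180+213/2.5,70+77/2.5),.026)),w2t(t,at_z(c,(180+328/2.5,70+98/2.5),.041)))
print(manip.sign_off())"
```

```text
[-0.01578904  0.06801691] [-0.01496813  0.07977017] [0.03501098 0.07121868]
the job is handed in; nothing more can be done
None
```

The proof test is done and handed in at about 35 s: the carriage pushed the flag's rear face over the black line (about 0.5 to 1 mm past), I held it there 2.6 s, eased it fully home and let go, leaving the flag standing at the mark.

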